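Load and start the desktop cutter from its dome-key keypad

TASK

On the cream keypad, start the cutting job: first press the blue load key, let it come back up, then press the green start key and let it come back up. Press each key straight down only until it clicks, never hard down to its bottom stop. Do not press the orange cancel key, and leave the white pen cup standing where it is.

Things in the scene. Friction and masses are not known exactly. Their poses are not given: they have to be found in the camera images.
- load_top (a point): Centre of the flat top of the blue load key (white arrow): a round cap, 32 mm wide, 20 mm proud of the keypad in a black collar 42 mm wide, 4 mm high; top at z = 58 mm when up. It moves only straight down and this point goes with it. Force: 1 N at first, peak 4.5 N at 2.5 mm down, then the click: drops to 1.5 N at 6 mm (closed by 3.5 mm); then 3.5 N at 8, 7 N at 9, 11 N at 10 mm, stop at 13 mm.
- start_top (a point): Centre of the flat top of the green start key (white triangle); size, height, travel and feel as the load key. Keys spring up by themselves when let go. The three keys stand in a row, 65 mm apart centre to centre, in any order, on a fixed cream keypad 240 x 120 x 35 mm that lies on a 3 mm green mat. Axes: x across the keypad, y along the row of keys, z up.
- cancel_top (a point): Centre of the flat top of the orange cancel key (white cross): size, height, axes and feel as the load key, on the same keypad. Not to be pressed.
- pen_cup: White ceramic cup of pens standing on the mat beside one short end of the keypad: 80 mm in diameter, rim 95 mm high, pens to about 160 mm above its foot, 0.45 kg, loose. Origin at the centre of its underside, z up. To be left standing where it is.

How it is judged:
By the outcome, as a careful person would: the job done as asked, in the order asked, and still so for the second after the job is handed in, with the robot touching nothing.
It also fails if it takes over 58 s, if anything falls off the work surface, if the arm or the gripper's body presses on something with over 40 N, if the wrist force passes 120 N, or if a joint passes its speed limit or range.

ROBOT

A 6-joint arm with a two-finger parallel gripper is mounted at the origin on the work surface. World frame = base frame: x ahead of the robot, y to its left, z up, the work surface at z = 0. Lengths are in m, angles in degrees, forces in N, time in s.
With the tool pointing down it reaches from about 0.375 to 0.9 m from the base axis. Payload 3.1 kg.
Tool frame: the origin (TCP) lies midway between the tips of the shut fingers; the grasp point (between the pads) lies 19 mm behind it; z points along the fingers, y is the direction in which the jaws open and shut (so a half turn about z gives the same grasp; the last joint's range is limited). The gripper opens to 87 mm and grips with 3 to 60 N. Pads are 19 mm wide; open, the fingers measure 117 mm over their backs; the gripper's body (75 mm by 190 mm) begins 51 mm behind the grasp point.
Start: joints at [-80.644, 30.224, 82.088, -0, 67.689, -10.227], TCP at [0.21, -0.589, 0.223] pointing down, gripper open.
Joint ranges: [-176.69, 176.69], [-43.24, 126.21], [12.49, 139.97], [-82, 262], [0, 151.66], [-163.58, 163.58]. Speed limits (degrees/s): [159.86, 159.86, 180, 180, 180, 180].

INTERFACE

Orientations are given as a 3x3 rotation matrix whose columns are the frame's x, y, z axes.
In Python, from rig import status, vision, bot, models gives the robot as it stands.
- The arm moves only by the tool send_rows, never from a script. Its argument "moves" is a list of rows, each a list of 7 numbers: the shift along the tool's x, y, z in units of 25 mm (1.0 is 25 mm), then the turn, a rotation vector about the tool's x, y, z in units of 10 degrees (1.0 is 10 degrees), then the closure, from -1 (fully open) to 1 (shut), so that 0 is half open. In form: [[dx, dy, dz, rx, ry, rz, hand], ...]. A call has 1 to 12 rows; each row shifts and turns the commanded pose from where the row before left it, along the tool's axes as they then stand; what a row does not reach is not made up. A row lasts 1/8 s, in which the tool goes at most 62.5 mm and 10.7 degrees, less where a joint would pass 70% of its speed; a pose out of reach is approached as far as the arm can. A call is refused whole if a number of a shift passes 1 or a number of a turn 1, either way. A call with a gripper value outside its range is refused whole. The fingers move at their own pace and stop on an object; the grip force is fixed at half the most. Time passes only in rows, so rows that do not move let the fingers close. It gives the time, the measured TCP pose, the force and the opening at its end, in the units of the state.
- status.read_state(): the state, without advancing time (a new reading comes with each control period).
- vision.capture(name): name is "side" or "top" or "wrist"; returns a dict with "img" (384x512x3 uint8, red, green, blue), "depth" (384x512 float32, m along the optical axis (not along the pixel's ray), 0 where there is no reading), "fx", "fy", "cx", "cy" (pixels), "distortion" ([k1, k2, p1, p2, k3] as OpenCV has them; the pictures are not rectified), "pose" (4x4, takes a point from camera to world coordinates); the wrist camera has in their place "hand_eye" (4x4, takes a point from camera to tool coordinates, whose origin is the TCP and whose axes are the flange's). Camera axes: x right, y up, looking along -z (the intrinsics and any distortion apply to the point x, -y, -z); pixel columns grow to the right and rows downward; lengths in m; the calibration is good to about 2 mm. A picture is of the moment at which its call begins: read the wrist's pose just before it.
- bot.hand_in(): hands the job in, once; it reports no verdict.
Trained networks look in the newest picture that a camera, given by its name, has taken for a name from the list of things; names that differ only in an ending like _2 or _b are one class to them, and where a whole thing is asked for, a point or a joint stands for the part that bears it (a point fixed in the world has none). Each returns a list of dicts, best first, with "confidence" (0 to 1); they miss things now and then, are a little off and sometimes report something else, mostly with a low value. They report only what shows in the picture. A call takes as long as a camera call.
- models.masks_of(camera, name): "mask" (384x512 bool, what is visible of it) and "extent" ([left, top, right, bottom] in pixels, round what is visible of it).
- models.landmark_of(camera, name): "point" ([column, row] in pixels: a listed point, or the origin of a listed thing).
The state is a dict: "time_s": time; "joint_positions": joint angles; "qvel": joint speeds; "tau": joint torques, N m; "position": TCP position; "tcp_rot": TCP orientation; "force": force on the tool from outside, world axes, zero at the start; "moment": the same for the moment, N m; "opening": opening from 0.0 (shut) to 1.0 (fully open).
Only numpy, scipy, OpenCV 4.12 (cv2) and the standard library are available. Lean on these libraries where they do the work, as an engineer would, in place of code of your own. Each camera call takes 0.05 s, during which the arm holds its last target.

## Working session

There is one attempt and no reset: what is moved stays moved. The work goes in short steps, Python scripts to look and compute and a tool call to move; the robot and the scene stay as the last step left them, time stands still between calls to the robot, and variables do not carry over. Pictures are saved under pics/ and viewed, and the job is handed in when it is done.

Besides the shell and the picture viewer there is one more tool, called as name([rows], argument=value, ...), one row to a line, values as JSON. send_rows: Moves the arm, as the interface text tells. Its arguments: {"type":"object","properties":{"moves":{"type":"array"}},"required":["moves"]}

```bash
mkdir -p pics
cat > h.py <<'E'
import numpy as np, cv2
from rig import status, vision, bot, models
def grab(c,fn):
    s=status.read_state(); r=vision.capture(c); cv2.imwrite(fn,r["img"][:,:,::-1])
    if c=="wrist":
        T=np.eye(4);T[:3,:3]=s["tcp_rot"];T[:3,3]=s["position"]; r["pose"]=T@np.array(r["hand_eye"])
    return r
def ray(r,p):
    K=np.array([[r["fx"],0,r["cx"]],[0,r["fy"],r["cy"]],[0,0,1]])
    u=cv2.undistortPoints(np.array([[p]],float),K,np.array(r["distortion"],float))[0,0]
    P=np.array(r["pose"]); d=P[:3,:3]@np.array([u[0],-u[1],-1]); return P[:3,3],d
def atz(r,p,z):
    o,d=ray(r,p); return o+d*(z-o[2])/d[2]
def bydepth(r,p):
    o,d=ray(r,p); c=int(round(p[0]));w=int(round(p[1]))
    q=r["depth"][w-2:w+3,c-2:c+3]; return o+d*np.median(q)
E
python3 - <<'E'
from h import *
s=status.read_state(); print(s)
for c in ["side","top","wrist"]:
    r=grab(c,f"pics/{c}0.png")
    for n in ["load_top","start_top","cancel_top","pen_cup"]:
        for d in models.landmark_of(c,n)[:2]:
            z=0.003 if n=="pen_cup" else .058
            print(c,n,round(d["confidence"],2),np.round(d["point"],1),atz(r,d["point"],z).round(4),bydepth(r,d["point"]).round(4))
E
```

```text
{'time_s': 0.0, 'joint_positions': array([-8.06441373e+01,  3.02792689e+01,  8.21563905e+01,  5.12932787e-04,
        6.76899401e+01, -1.02274880e+01]), 'qvel': array([ 0.01734161, -0.0581595 , -0.01615183, -0.01237809,  0.05547372,
        0.12126767]), 'tau': array([ 6.37379944e-04, -4.40038669e+01, -1.76591563e+01,  6.33929973e-02,
        5.79287577e-02, -1.56319124e-04]), 'position': array([ 0.2093926 , -0.58809782,  0.22156838]), 'tcp_rot': array([[ 9.42156102e-01,  3.35174222e-01, -3.48192473e-04],
       [ 3.35174167e-01, -9.42153700e-01,  2.16430931e-03],
       [ 3.97369860e-04, -2.15582234e-03, -9.99997597e-01]]), 'force': array([-0.72011185, -0.73856322,  0.43270991]), 'moment': array([ 0.00169502, -0.00616125,  0.03861036]), 'opening': 0.9988278730422148}
side load_top 0.51 [215.6 219. ] [ 0.5111 -0.0376  0.058 ] [ 0.5111 -0.0382  0.0588]
side start_top 0.54 [229.1 240.9] [ 0.5289 -0.096   0.058 ] [ 0.5288 -0.0967  0.059 ]
side pen_cup 0.65 [201.5 175. ] [0.4995 0.1406 0.003 ] [0.4988 0.0863 0.0617]
top load_top 0.49 [259. 241.] [ 0.5093 -0.0377  0.058 ] [ 0.5093 -0.0377  0.0583]
top start_top 0.68 [289.4 230.1] [ 0.5325 -0.1017  0.058 ] [ 0.5325 -0.1017  0.0581]
top cancel_top 0.76 [319.3 226.3] [ 0.5408 -0.1652  0.058 ] [ 0.5408 -0.1652  0.0578]
top pen_cup 0.67 [184.7 245.7] [0.4994 0.1258 0.003 ] [0.4992 0.1249 0.0099]
```

View pics/top0.png

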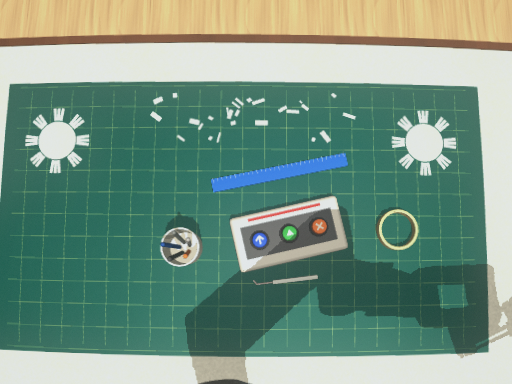

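View pics/side0.png

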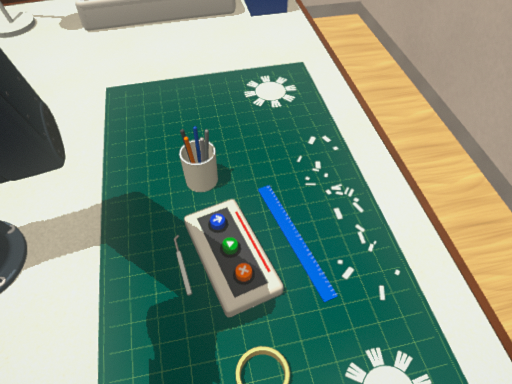

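send_rows([
  [0,0,0,0,0,-1,1],
  [0,0,0,0,0,-1,1],
  [0,0,0,0,0,-1,1],
  [0,0,0,0,0,-1,1],
  [0,0,0,0,0,-1,1],
  [0,0,0,0,0,-1,1],
  [0,0,0,0,0,-1,1],
  [0,0,0,0,0,-1,1],
  [0,0,0,0,0,-0.5,1],
  [0,0,0,0,0,0,1],
])

```text
time_s: 2.0
position: [0.2095, -0.5888, 0.2226]
tcp_rot: [[-0.251, 0.968, 0.0], [0.968, 0.251, 0.0], [0.0, 0.0, -1.0]]
force: [0.2, -0.4, 0.5]
opening: 0.017
```

Run:
```python
from h import *
s=status.read_state(); R=s["tcp_rot"]; print(s["position"],R,s["opening"],s["joint_positions"])
r=grab("top","pics/top1.png"); print(r["fx"],np.array(vision.capture("wrist")["hand_eye"]).round(3))
hsv=cv2.cvtColor(r["img"],cv2.COLOR_RGB2HSV)
for n,p in dict(load=(259,240),start=(289,232),cancel=(319,226)).items():
    h0=int(hsv[p[1]-5,p[0]-6,0]); print(n,hsv[p[1]-5,p[0]-6])
    m=((abs(hsv[...,0].astype(int)-h0)<12)&(hsv[...,1]>110)&(hsv[...,2]>60)).astype(np.uint8)
    k=np.zeros_like(m); cv2.circle(k,p,14,1,-1); m&=k
    pts=cv2.findNonZero(m); c,rad=cv2.minEnclosingCircle(pts); print(c,rad,atz(r,c,.058))
t=np.array([.51,-.038,.222]); print((R.T@(t-s["position"]))/.025)
```

```text
[ 0.20952139 -0.58881966  0.22256153] [[-2.50753496e-01  9.68050972e-01  1.31293203e-05]
 [ 9.68050972e-01  2.50753496e-01  9.69009484e-06]
 [ 6.08828278e-06  1.51396764e-05 -1.00000000e+00]] 0.01733496209337267 [-8.06434082e+01  3.02233570e+01  8.20856266e+01  8.99862127e-04
  6.76914420e+01 -9.51658544e+01]
496.54208656528704 [[ 0.     0.962  0.273  0.075]
 [ 1.     0.    -0.001 -0.   ]
 [-0.001  0.273 -0.962 -0.163]
 [ 0.     0.     0.     1.   ]]
load [106  47  71]
(259.3316955566406, 239.589111328125) 7.59644889831543 [ 0.51223079 -0.03834953  0.058     ]
start [90 12 64]Traceback (most recent call last):
  File "<stdin>", line 9, in <module>
cv2.error: OpenCV(4.12.0) /io/opencv/modules/imgproc/src/shapedescr.cpp:201: error: (-215:Assertion failed) count >= 0 && (depth == CV_32F || depth == CV_32S) in function 'minEnclosingCircle'
```

send_rows([
  [0.79,0.86,0,0,0,0,1],
  [0.79,0.86,0,0,0,0,1],
  [0.79,0.86,0,0,0,0,1],
  [0.79,0.86,0,0,0,0,1],
  [0.79,0.86,0,0,0,0,1],
  [0.79,0.86,0,0,0,0,1],
  [0.79,0.86,0,0,0,0,1],
  [0.79,0.86,0,0,0,0,1],
  [0.79,0.86,0,0,0,0,1],
  [0.79,0.86,0,0,0,0,1],
])

```text
time_s: 3.35
position: [0.3684, -0.3428, 0.2227]
tcp_rot: [[-0.251, 0.968, 0.0], [0.968, 0.251, -0.0], [-0.0, 0.0, -1.0]]
force: [0.2, 0.3, -0.2]
opening: 0.006
```

send_rows([
  [0.79,0.86,0,0,0,0,1],
  [0.79,0.86,0,0,0,0,1],
  [0.79,0.86,0,0,0,0,1],
  [0.79,0.86,0,0,0,0,1],
  [0.79,0.86,0,0,0,0,1],
  [0.79,0.86,0,0,0,0,1],
  [0.79,0.86,0,0,0,0,1],
  [0.79,0.86,0,0,0,0,1],
  [0.79,0.86,0,0,0,0,1],
  [0.79,0.86,0,0,0,0,1],
  [0,0,0,0,0,0,1],
  [0,0,0,0,0,0,1],
])

```text
time_s: 4.85
position: [0.5259, -0.0986, 0.2225]
tcp_rot: [[-0.252, 0.968, -0.0], [0.968, 0.252, -0.0], [-0.0, -0.001, -1.0]]
force: [0.3, -0.1, 0.2]
opening: 0.007
```

Run:
```python
from h import *
s=status.read_state(); R=s["tcp_rot"]; print(s["position"],R.round(4),s["force"],s["opening"])
r=grab("wrist","pics/w1.png")
for n in ["load_top","start_top","cancel_top","pen_cup"]:
    for d in models.landmark_of("wrist",n)[:2]:
        p=atz(r,d["point"],.058)
        print(n,round(d["confidence"],2),np.round(d["point"],1),p.round(4),bydepth(r,d["point"]).round(4),(R.T@(p-s["position"])/.025).round(3))
    for d in models.masks_of("wrist",n)[:1]:
        print("  mask",d["confidence"],d["extent"],d["mask"].sum())
```

```text
[ 0.52586934 -0.09858713  0.2225177 ] [[-2.516e-01  9.678e-01 -5.000e-04]
 [ 9.678e-01  2.516e-01 -4.000e-04]
 [-3.000e-04 -6.000e-04 -1.000e+00]] [ 0.30817493 -0.09747498  0.18872228] 0.007198615392158192
load_top 0.62 [255.7 127.7] [ 0.5102 -0.0406  0.058 ] [ 0.5102 -0.0405  0.0589] [ 2.405 -0.017  6.58 ]
  mask 0.95 [242.7, 112.0, 275.4, 138.9] 521
start_top 0.94 [259.7 182. ] [ 0.5319 -0.104   0.058 ] [ 0.5318 -0.1038  0.059 ] [-0.269  0.183  6.581]
cancel_top 0.59 [254.7 228.3] [ 0.5416 -0.1669  0.058 ] [ 0.5226 -0.0893  0.2382] [-2.802 -0.073  6.581]
  mask 0.55 [245.9, 213.8, 268.4, 217.8] 95
  mask 0.84 [250.9, 0.0, 308.4, 25.5] 1113
```

View pics/w1.png

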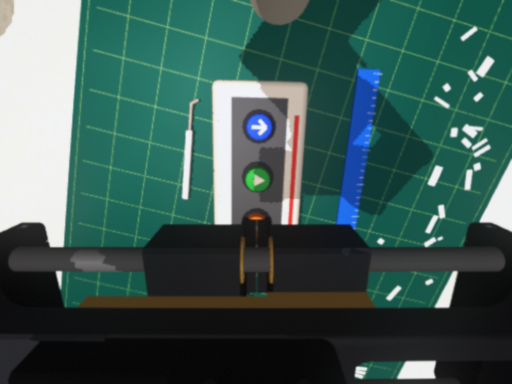

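The picture shows the blue key at about (259,127), the green at about (258,180), and the orange half hidden by the fingers at (257,220). I'll refine the centres by colour.

Run:
```python
from h import *
s=status.read_state(); R=s["tcp_rot"]
r=grab("wrist","pics/w2.png"); hsv=cv2.cvtColor(r["img"],cv2.COLOR_RGB2HSV)
P={}
for n,p,h0,h1 in [("load",(259,127),105,130),("start",(258,180),45,75)]:
    m=((hsv[...,0]>=h0)&(hsv[...,0]<=h1)&(hsv[...,1]>110)&(hsv[...,2]>90)).astype(np.uint8)
    k=np.zeros_like(m); cv2.circle(k,p,22,1,-1); m&=k
    l,lab,st,_=cv2.connectedComponentsWithStats(m); i=1+st[1:,4].argmax()
    c,_=cv2.findContours((lab==i).astype(np.uint8),0,1)[:2]; hull=cv2.convexHull(max(c,key=len))
    e=cv2.fitEllipse(hull); P[n]=atz(r,e[0],.058); print(n,e,P[n],(R.T@(P[n]-s["position"])/.025).round(3))
print(np.linalg.norm(P["load"]-P["start"]))
cv2.imwrite("pics/w2c.png",cv2.resize(r["img"][90:230,180:340,::-1],None,fx=4,fy=4))
```

```text
load ((258.4021911621094, 126.50199890136719), (26.966230392456055, 27.841873168945312), 179.55471801757812) [ 0.51333074 -0.03833526  0.058     ] [2.461 0.112 6.584]
start ((256.4910583496094, 179.1650390625), (23.508182525634766, 24.267044067382812), 93.64811706542969) [ 0.52735788 -0.10141385  0.058     ] [-0.122  0.021  6.584]
0.06461942090271187
```

View pics/w2c.png

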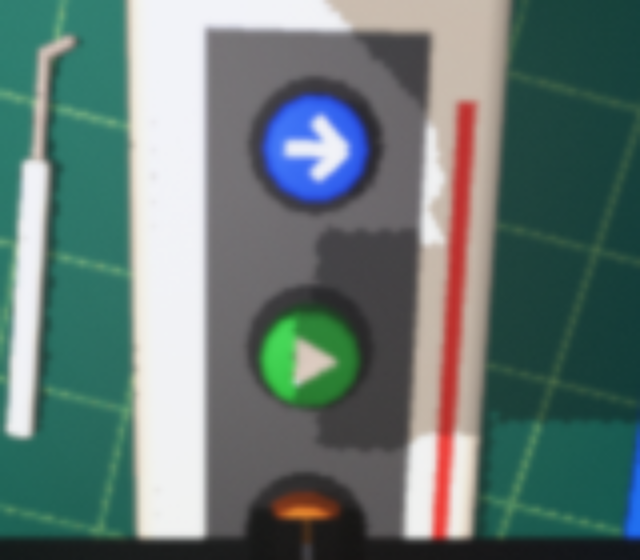

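send_rows([
  [0.8,0.05,0,0,0,0,1],
  [0.8,0.05,0,0,0,0,1],
  [0.86,0,0,0,0,0,1],
  [0,0,1,0,0,0,1],
  [0,0,1,0,0,0,1],
  [0,0,1,0,0,0,1],
  [0,0,1,0,0,0,1],
  [0,0,1,0,0,0,1],
  [0,0,0.8,0,0,0,1],
  [0,0,0.2,0,0,0,1],
  [0,0,0,0,0,0,1],
])

```text
time_s: 6.72
position: [0.5131, -0.0374, 0.0727]
tcp_rot: [[-0.253, 0.968, -0.0], [0.968, 0.253, 0.0], [0.0, -0.0, -1.0]]
force: [-0.2, 0.2, 0.7]
opening: 0.004
```

Run:
```python
from h import *
s=status.read_state(); R=s["tcp_rot"]; print(s["position"],s["force"])
print((R.T@(np.array([.5132,-.0385,.058])-s["position"])/.025).round(3))
r=grab("wrist","pics/w3.png");r=grab("side","pics/s3.png")
cv2.imwrite("pics/s3c.png",cv2.resize(r["img"][130:330,130:330,::-1],None,fx=3,fy=3))
```

```text
[ 0.5130772  -0.03740383  0.0727264 ] [-0.22237125  0.2163198   0.71289816]
[-0.044 -0.006  0.589]
```

View pics/s3c.png

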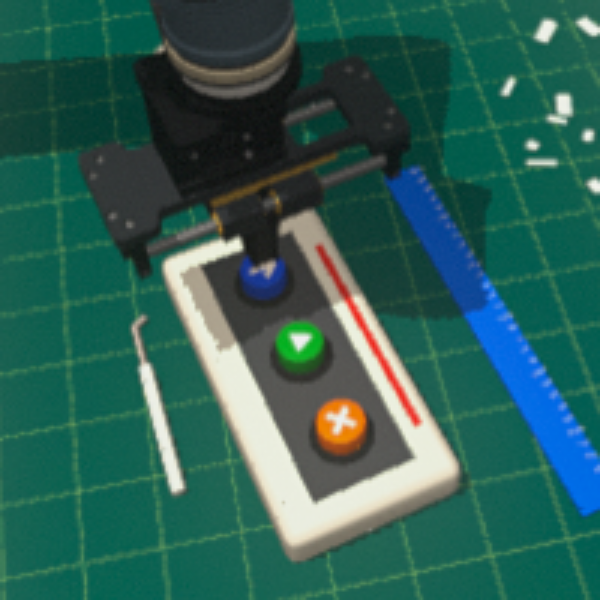

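View pics/w3.png

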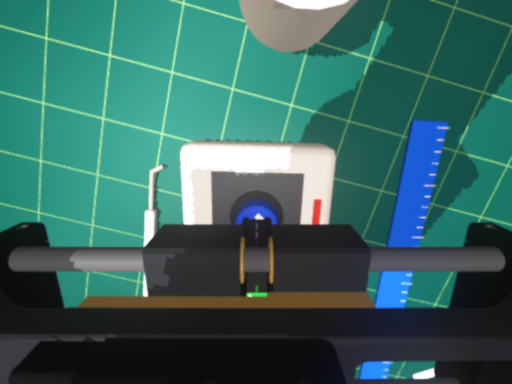

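The fingers are over the blue key, well clear of the cup. I'll descend in small steps and watch the force.

send_rows([
  [-0.04,0,0.2,0,0,0,1],
  [0,0,0.2,0,0,0,1],
  [0,0,0.08,0,0,0,1],
  [0,0,0,0,0,0,1],
  [0,0,0,0,0,0,1],
])

```text
time_s: 7.45
position: [0.5134, -0.0391, 0.0605]
tcp_rot: [[-0.252, 0.968, 0.0], [0.968, 0.252, 0.0], [0.0, 0.0, -1.0]]
force: [-0.3, -0.0, 0.2]
opening: 0.005
```

send_rows([
  [0,0,0.04,0,0,0,1],
  [0,0,0,0,0,0,1],
])

```text
time_s: 7.7
position: [0.5134, -0.0391, 0.0595]
tcp_rot: [[-0.252, 0.968, -0.0], [0.968, 0.252, 0.0], [0.0, -0.0, -1.0]]
force: [0.5, 0.1, -0.1]
opening: 0.001
```

send_rows([
  [0,0,0.04,0,0,0,1],
  [0,0,0,0,0,0,1],
])

```text
time_s: 7.95
position: [0.5134, -0.0391, 0.0585]
tcp_rot: [[-0.252, 0.968, -0.0], [0.968, 0.252, 0.0], [0.0, -0.0, -1.0]]
force: [0.2, -0.8, -0.8]
opening: 0.003
```

send_rows([
  [0,0,0.04,0,0,0,1],
  [0,0,0,0,0,0,1],
])

```text
time_s: 8.2
position: [0.5134, -0.0391, 0.0577]
tcp_rot: [[-0.252, 0.968, 0.0], [0.968, 0.252, -0.0], [-0.0, 0.0, -1.0]]
force: [-0.2, 0.1, 2.6]
opening: 0.002
```

send_rows([
  [0,0,0.04,0,0,0,1],
  [0,0,0,0,0,0,1],
])

```text
time_s: 8.45
position: [0.5134, -0.0391, 0.0567]
tcp_rot: [[-0.252, 0.968, 0.0], [0.968, 0.252, -0.0], [-0.0, 0.0, -1.0]]
force: [-0.4, -0.5, 3.5]
opening: 0.005
```

send_rows([
  [0,0,0.04,0,0,0,1],
  [0,0,0,0,0,0,1],
])

```text
time_s: 8.7
position: [0.5134, -0.0391, 0.0556]
tcp_rot: [[-0.252, 0.968, 0.0], [0.968, 0.252, -0.0], [-0.0, 0.0, -1.0]]
force: [-1.2, 0.3, 4.2]
opening: 0.007
```

send_rows([
  [0,0,0.04,0,0,0,1],
  [0,0,0,0,0,0,1],
])

```text
time_s: 8.95
position: [0.5134, -0.0391, 0.0544]
tcp_rot: [[-0.252, 0.968, 0.0], [0.968, 0.252, -0.0], [-0.0, 0.0, -1.0]]
force: [-0.4, -0.4, 3.0]
opening: 0.005
```

send_rows([
  [0,0,0.04,0,0,0,1],
  [0,0,0,0,0,0,1],
])

```text
time_s: 9.2
position: [0.5134, -0.0391, 0.0534]
tcp_rot: [[-0.252, 0.968, -0.0], [0.968, 0.252, 0.0], [0.0, -0.0, -1.0]]
force: [0.2, -0.8, 2.7]
opening: 0.004
```

send_rows([
  [0,0,0.02,0,0,0,1],
  [0,0,0,0,0,0,1],
])

```text
time_s: 9.45
position: [0.5134, -0.0391, 0.053]
tcp_rot: [[-0.252, 0.968, 0.0], [0.968, 0.252, 0.0], [0.0, 0.0, -1.0]]
force: [0.3, -0.2, 1.6]
opening: 0.005
```

The force peaked at 4.2 N, then dropped to 1.6 N: the load key clicked. Next I release it and move over to start.

send_rows([
  [0,0,-0.3,0,0,0,1],
  [0,0,-0.4,0,0,0,1],
  [0,0,-0.5,0,0,0,1],
  [0,0,0,0,0,0,1],
  [-0.85,-0.03,0,0,0,0,1],
  [-0.86,-0.02,0,0,0,0,1],
  [-0.86,-0.02,0,0,0,0,1],
  [0,0,0,0,0,0,1],
  [0,0,0,0,0,0,1],
])

```text
time_s: 10.58
position: [0.5272, -0.1018, 0.0827]
tcp_rot: [[-0.251, 0.968, -0.001], [0.968, 0.251, 0.001], [0.001, -0.001, -1.0]]
force: [-0.4, 0.3, 0.5]
opening: 0.008
```

Run:
```python
from h import *
s=status.read_state(); R=s["tcp_rot"]; print(s["position"],s["force"])
print((R.T@(np.array([.5278,-.1015,.058])-s["position"])/.025).round(3))
r=grab("wrist","pics/w4.png")
for n in ["load_top"]:
    for d in models.landmark_of("wrist",n)[:1]: print(d["point"],bydepth(r,d["point"]))
r=grab("side","pics/s4.png")
cv2.imwrite("pics/s4c.png",cv2.resize(r["img"][130:330,130:330,::-1],None,fx=3,fy=3))
```

```text
[ 0.52724687 -0.10177371  0.08272502] [-0.38709067  0.30281408  0.47249407]
[0.004 0.025 0.989]
[257.5, 128.3] [ 0.51157064 -0.03747727  0.05913518]
```

View pics/s4c.png

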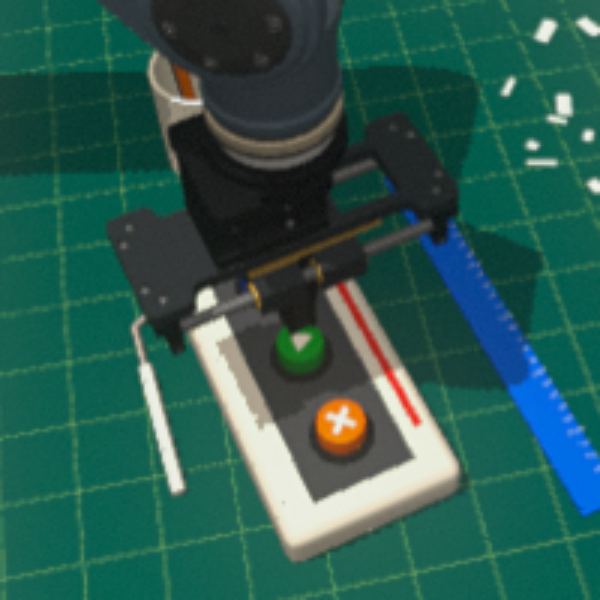

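View pics/w4.png

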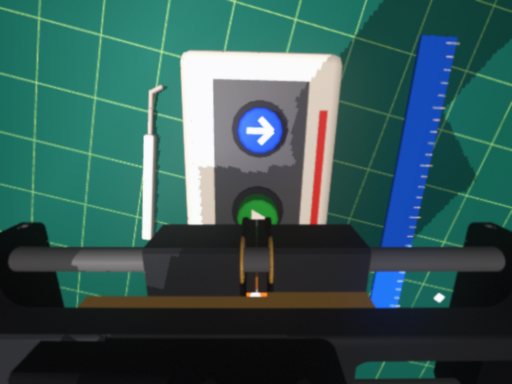

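The blue key is back up, its top measuring z ≈ 59 mm. The fingers are over the green key at about (258,215). Descending.

send_rows([
  [0,0.02,0.3,0,0,0,1],
  [0,0,0.3,0,0,0,1],
  [0,0,0.2,0,0,0,1],
  [0,0,0.12,0,0,0,1],
  [0,0,0,0,0,0,1],
  [0,0,0,0,0,0,1],
])

```text
time_s: 11.48
position: [0.5285, -0.1016, 0.0602]
tcp_rot: [[-0.252, 0.968, 0.0], [0.968, 0.252, -0.0], [-0.0, 0.0, -1.0]]
force: [-0.7, 0.0, 0.1]
opening: 0.005
```

send_rows([
  [0,0,0.04,0,0,0,1],
  [0,0,0,0,0,0,1],
])

```text
time_s: 11.72
position: [0.5284, -0.1016, 0.0591]
tcp_rot: [[-0.252, 0.968, 0.0], [0.968, 0.252, -0.0], [-0.0, 0.0, -1.0]]
force: [-0.3, 0.3, 0.4]
opening: 0.004
```

send_rows([
  [0,0,0.04,0,0,0,1],
  [0,0,0,0,0,0,1],
])

```text
time_s: 11.98
position: [0.5285, -0.1016, 0.0582]
tcp_rot: [[-0.252, 0.968, 0.0], [0.968, 0.252, -0.0], [-0.0, 0.0, -1.0]]
force: [0.5, 0.2, 2.2]
opening: 0.006
```

send_rows([
  [0,0,0.04,0,0,0,1],
  [0,0,0,0,0,0,1],
])

```text
time_s: 12.22
position: [0.5285, -0.1017, 0.0572]
tcp_rot: [[-0.252, 0.968, 0.0], [0.968, 0.252, -0.0], [-0.0, 0.0, -1.0]]
force: [-0.7, 0.2, 3.4]
opening: 0.005
```

send_rows([
  [0,0,0.04,0,0,0,1],
  [0,0,0,0,0,0,1],
])

```text
time_s: 12.48
position: [0.5285, -0.1016, 0.0562]
tcp_rot: [[-0.252, 0.968, 0.0], [0.968, 0.252, -0.0], [-0.0, 0.0, -1.0]]
force: [-0.1, 0.1, 4.3]
opening: 0.006
```

send_rows([
  [0,0,0.04,0,0,0,1],
  [0,0,0,0,0,0,1],
])

```text
time_s: 12.72
position: [0.5285, -0.1017, 0.055]
tcp_rot: [[-0.252, 0.968, 0.0], [0.968, 0.252, -0.0], [-0.0, 0.0, -1.0]]
force: [0.0, -0.2, 3.9]
opening: 0.002
```

send_rows([
  [0,0,0.04,0,0,0,1],
  [0,0,0,0,0,0,1],
])

```text
time_s: 12.98
position: [0.5285, -0.1017, 0.0539]
tcp_rot: [[-0.252, 0.968, 0.0], [0.968, 0.252, -0.0], [-0.0, 0.0, -1.0]]
force: [0.3, -0.4, 3.2]
opening: 0.006
```

send_rows([
  [0,0,0.04,0,0,0,1],
  [0,0,0,0,0,0,1],
])

```text
time_s: 13.22
position: [0.5285, -0.1016, 0.0529]
tcp_rot: [[-0.252, 0.968, 0.0], [0.968, 0.252, -0.0], [-0.0, 0.0, -1.0]]
force: [0.1, -0.2, 2.0]
opening: 0.007
```

The start key clicked: 4.3 N peak, then down to 2.0 N. Lifting away.

send_rows([
  [0,0,-0.3,0,0,0,1],
  [0,0,-0.5,0,0,0,1],
  [0,0,-1,0,0,0,1],
  [0,0,-1,0,0,0,1],
  [0,0,-1,0,0,0,1],
  [0,0,-1,0,0,0,1],
  [0,0,-1,0,0,0,1],
  [0,0,0,0,0,0,1],
  [0,0,0,0,0,0,1],
])

```text
time_s: 14.35
position: [0.5276, -0.1013, 0.1977]
tcp_rot: [[-0.252, 0.968, -0.001], [0.968, 0.252, 0.001], [0.001, -0.001, -1.0]]
force: [-0.2, -0.6, -1.0]
opening: 0.005
```

Run:
```python
from h import *
s=status.read_state(); print(s["position"],s["force"],abs(s["qvel"]).max())
r=grab("wrist","pics/w5.png")
for p in [(258,127),(258,180)]: print(bydepth(r,p))
for n in ["load_top","start_top"]:
    for d in models.landmark_of("wrist",n)[:1]: print(n,d["point"],bydepth(r,d["point"]))
r=grab("side","pics/s5.png")
for d in models.landmark_of("side","pen_cup")[:1]: print(d["point"],d["confidence"])
```

```text
[ 0.52758615 -0.10125886  0.19767708] [-0.15454726 -0.59928928 -0.95431881] 1.0198094143469116
[ 0.51386962 -0.04060641  0.05873946]
[ 0.52906818 -0.09860416  0.05884615]
load_top [254.0, 125.9] [ 0.50931284 -0.04056358  0.05898803]
start_top [258.2, 179.4] [ 0.52911239 -0.09785699  0.05883078]
[202.1, 176.2] 0.45
```

View pics/s5.png

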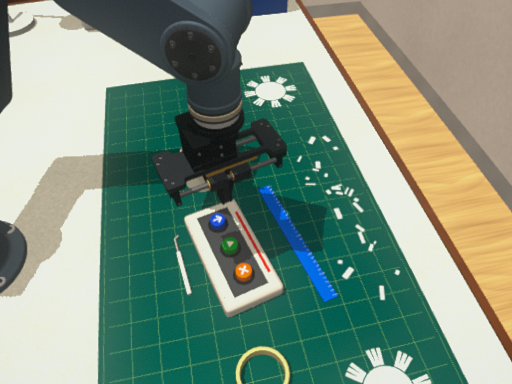

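Run:
```python
from h import *
r=grab("wrist","pics/w6.png"); print([ (d["extent"],d["confidence"]) for d in models.masks_of("wrist","pen_cup")[:1]])
r=grab("top","pics/t6.png"); print([(d["point"],d["confidence"]) for d in models.landmark_of("top","pen_cup")[:1]])
s=status.read_state(); print(s["force"],s["time_s"])
print(bot.hand_in())
```

```text
[([257.6, 0.0, 303.7, 17.8], 0.88)]
[([182.2, 245.8], 0.62)]
[-0.55764751  0.32812079  0.17312614] 14.8
the job is handed in; nothing more can be done
None
```

View pics/t6.png

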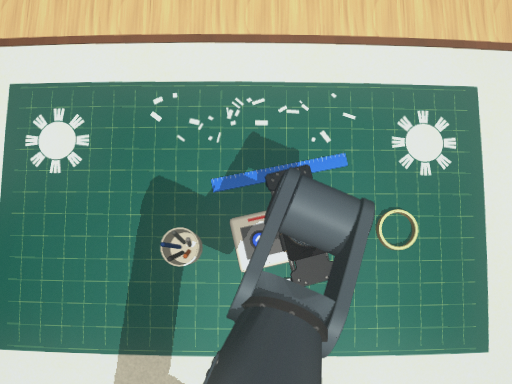

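I pressed the blue load key and then the green start key straight down with the shut fingers, and handed the job in at about 14.8 s. No verdict is reported.

- **Load key:** the force peaked at 4.2 N and fell to 1.6 N at about 5.5 mm down, past the click and well short of the stop. It was back up, measuring z ≈ 59 mm, before I moved on.
- **Start key:** the force peaked at 4.3 N and fell to 2.0 N at about 5–6 mm down, also short of the stop. It was back up at z ≈ 59 mm after release.
- **Cancel key:** never touched.
- **Pen cup:** still standing in the last top picture at about pixel (180,246), where it was at the start. The network's point for it differed by 2.5 pixels between the two pictures, within its usual scatter. The last side view did not show it because the arm hid it.
- **End state:** the arm was clear of everything, with force readings at noise level.

The keys measured about 1 mm above the stated 58 mm, within the calibration error. The network's points for the load key were up to 4 mm off, and its first wrist-view point for the start key was off by about as much. I used colour-fitted centres instead, which gave 64.6 mm between the two keys against 65 mm stated.

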